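Press a housing shut in bench locking pliers, release and eject it

ROBOT

A 7-joint arm with a two-finger parallel gripper is mounted at the origin on a cart in front of the work surface, level with it; the furniture and walls round the work are solid. World frame = base frame: x ahead of the robot, y to its left, z up, the work surface at z = 0. Lengths are in m, angles in rad, forces in N, time in s.
With the tool pointing down it reaches from about 0.425 to 0.875 m from the base axis. Payload 4.7 kg.
Tool frame: the origin (TCP) lies at the very end of the fingers, on their centre line; the grasp point (between the pads) lies 19 mm behind it; z points along the fingers, y is the line along which they close (so a half turn about z gives the same grasp; the last joint's range is limited). The gripper opens to 87 mm and grips with 3 to 60 N. Pads are 19 mm wide; open, the fingers measure 117 mm over their backs; the gripper's body (75 mm by 190 mm) begins 51 mm behind the grasp point.
Start: joints at [-1.21, 0.321, -0.07, 1.45, 0.023, 1.371, -0.057], TCP at [0.221, 0.611, 0.223] pointing down, gripper open.
Joint ranges: [-2.86, 2.86], [-0.3, 2.09], [-1.38, 1.24], [0.06, 2.45], [-1.56, 4.7], [0.09, 2.05], [-2.69, 2.69]. Speed limits (rad/s): [2.57, 2.57, 3.14, 3.14, 3.14, 3.14, 3.14].

INTERFACE

Orientations are given as a unit quaternion [x, y, z, w].
In Python, from bench import telemetry, vision, order gives the robot as it stands.
- The arm moves only by the shell command python3 -m inch 'ROWS' [FORCE]. ROWS is a JSON object of lists of equal length, an entry for each row: "hand": the opening, from -1 (shut) to 1 (fully open), so that 0 is half open; "dp": the shift along the world's x, y, z normalised to -1 to 1, where 1 is 0.3 m, a list of three; "turn": the turn, a rotation vector about the world's x, y, z normalised to -1 to 1, where 1 is 180 degrees, a list of three. In form: {"hand": [hand, ...], "dp": [[x, y, z], ...], "turn": [[rx, ry, rz], ...]}. A call has 1 to 5 rows; each row is the pose to reach, as a shift and turn from the pose commanded when the call began, turning the shorter way round; what a row does not reach only later rows make up. A row lasts 1/12 s, in which the tool goes at most 41.7 mm and 7.16 degrees, less where a joint would pass 70% of its speed; a pose out of reach is approached as far as the arm can. A call with a number of a shift or a turn outside -1 to 1 is refused whole. A call with a gripper value outside its range is refused whole. The fingers move at their own pace and stop on an object; FORCE is the grip in N (left out, the last holds). Time passes only in rows, so rows that repeat a pose let the fingers close. It gives the time, the measured TCP pose, the force, the opening and the grip force at its end, in the units of the state.
- telemetry.read_state(): the state, without advancing time (a new reading comes with each control period).
- vision.read_camera(name): name is "scene" or "side" or "wrist"; returns a dict with "img" (400x640x3 uint8, red, green, blue), "fov_y" (degrees; the focal length in pixels is half the picture's height over the tangent of half this angle, whatever the lens; pixels are square), "cx", "cy" (the principal point, pixels), "R" (3x3) and "t" (3): a world point X has camera coordinates R X + t. Camera axes: x right, y down, z forward; pixel columns grow to the right and rows downward; lengths in m; the calibration is good to about 2 mm. A picture is of the moment at which its call begins. There is no depth.
- order.hand_in(): hands the job in; it is judged then, once.
The state is a dict: "time_s": time; "joints": joint angles; "qvel": joint speeds; "joint_torque": joint torques, N m; "eef_pos": TCP position; "ee_rot": TCP orientation; "contact_force": force on the tool from outside, world axes, zero at the start; "ft_torque": the same for the moment, N m; "gripper_width": finger opening in m; "gripper_force": force on a finger pad.
Only numpy, scipy, OpenCV 4.12 (cv2) and the standard library are available. Lean on these libraries where they do the work, as an engineer would, in place of code of your own. Each camera call takes 0.05 s, during which the arm holds its last target. There are 200 camera calls.

TASK

Close the white two-part housing with the bench locking pliers: push the red handle down, without forcing it, until it snaps over centre and the jaws stay locked when you let go. Then free the jaws with the yellow release lever, and press the eject pedal right down so that the closed housing is pushed out of the mouth, and let the pedal come up again. Do not touch the housing yourself, and leave the jar and the spool where they stand.

Things in the scene. Friction and masses are not known exactly. Their poses are not given: they have to be found in the camera images.
- clamp: Locking pliers bolted on a blue base plate 211 x 100 x 10 mm (wider at the pedal) that is fixed to the bench. Origin: on the bench top, under the main pivot. +x runs from the pivot to the mouth (jaws), the handles run to -x, z is up, +y is the side of the yellow release tab, -y the side of the pedal
- clamp_handle: Moving upper handle, a bar with a red grip, 22 mm wide, 14 mm thick. Origin: on its pivot, 75 mm above the bench over clamp's origin. It runs 154 mm from there along its own -x (red grip from 62 mm on); own z points out of its upper face. A light spring holds it up, 0.62 rad above level. More than 45 N on it is forcing it
- handle_end (a point): Middle line of the upper handle, 150 mm from its pivot. Pressed down, the handle resists (up to about 20 N at 0.11 m from the pivot), goes over centre, snaps on about 0.1 rad to a hard stop and stays. Where depends on the adjusting screw and is not given: the stop lies from 0.12 rad below level to 0.12 rad above it, so feel for it
- jaw (a joint): Swing of the upper jaw, rad: 0 wide open, grows evenly as the handle goes down (0.55 rad for each rad of the handle), 0.27 to 0.41 when locked
- release_tab (a point): Middle of the upper face of the yellow release tab (22 mm along clamp x, 18 mm along y), 60 mm to the +y side of the handle. It swings about an axis parallel to clamp y, 39 mm to its +x side and 5 mm higher. Pressed down (up to about 14 N) it lifts the locked handle back over centre, which then springs up by itself beside it. A light spring lifts the tab again
- release (a joint): Swing of the release lever, rad: 0 at rest, grows as the tab goes down, hard stop at 0.55 (tab about 21 mm lower); it frees the locked handle at about 0.35 to 0.5
- pedal_pad (a point): Middle of the upper face of the rubber pad (36 x 34 mm) of the eject pedal, at the free end of a steel paddle on the -y side, 60 mm from the handle; about 47 mm above the bench at rest. The hinge is parallel to clamp y, 62 mm to the +x side of the pad
- pedal (a joint): Swing of the eject pedal, rad: 0 up, 0.32 fully down on its stop (pad about 20 mm lower, about 10 N); a spring lifts it again. It drives a pusher behind the housing, 30 mm of travel when fully down
- housing: Lower half of the white housing, loose, 40 mm (x) x 88 mm (y) x 20 mm, with the cover on it 36 mm high when closed. It lies in the nest of the lower jaw, 20 mm above the bench, axes about as those of clamp. Origin: centre of its underside
- housing_mid (a point): Centre of the housing when closed, 18 mm above its underside; starts at about x = 52 mm, z = 38 mm in clamp, and is at x = 80 to 100 mm when ejected; a 6 mm lip keeps it on the lower jaw
- cover (a joint): Gap between cover and lower half, m: 0 closed, 0.004 to 0.006 at the start; it stays where it is pressed
- jar: Loose glue jar with a blue lid, 61 mm across, 73 mm high, origin at the centre of its underside; to be left alone
- spool: Loose reel of solder wire with green flanges, 55 mm across, 30 mm high, origin at the centre of its underside; to be left alone

How it is judged:
By the outcome, as a careful person would: the job done as asked, in the order asked, and still so for the second after the job is handed in, with the robot touching nothing.
It also fails if it takes over 48 s, if anything falls off the work surface, if the arm or the gripper's body presses on something with over 40 N, if the wrist force passes 120 N, or if a joint passes its speed limit or range.

## Working session

There is one attempt and no reset: what is moved stays moved. The work goes in short steps, Python scripts to look and compute and a shell command to move; the robot and the scene stay as the last step left them, time stands still between calls to the robot, and variables do not carry over. Pictures are saved under pics/ and viewed, at most 10 in all, crops included, and the job is handed in when it is done.

```bash
mkdir -p pics; cat > h.py <<'E'
import numpy as np, cv2, json
from bench import telemetry, vision, order
def snap(n,f):
    c=vision.read_camera(n); cv2.imwrite('pics/'+f+'.png',c['img'][:,:,::-1])
    json.dump({k:np.asarray(c[k]).tolist() for k in ['fov_y','cx','cy','R','t']},open('pics/'+f+'.json','w'))
def cam(f):
    c=json.load(open('pics/'+f+'.json')); F=200/np.tan(np.radians(c['fov_y']/2))
    K=np.array([[F,0,c['cx']],[0,F,c['cy']],[0,0,1]]); return K,np.array(c['R']),np.array(c['t'])
def proj(f,X):
    K,R,t=cam(f); p=(K@(R@np.atleast_2d(X).T+t[:,None])).T; return p[:,:2]/p[:,2:]
def ray(f,uv,z):
    K,R,t=cam(f); d=R.T@np.linalg.solve(K,[*uv,1]); o=-R.T@t; return o+d*(z-o[2])/d[2]
E
python3 -c "
from h import *
snap('scene','s0');snap('side','d0')
s=telemetry.read_state();print(s)
for f in['s0','d0']:
  K,R,t=cam(f);print(K[0,0],-R.T@t,R[2])
a=cv2.imread('pics/s0.png')
"
```

```text
{'time_s': 0.1, 'joints': array([-1.20991009,  0.321727  , -0.07005823,  1.45153886,  0.02262252,
        1.37079803, -0.05690241]), 'qvel': array([ 1.04325416e-03, -2.56647786e-03, -4.53507323e-05, -4.05946643e-03,
       -2.32825352e-04,  5.21514884e-04,  3.11807332e-05]), 'joint_torque': array([ 3.74258743e-04, -4.92572880e+01, -4.05468028e-01, -3.13397241e+01,
       -6.40497054e-02,  3.94385273e-02,  5.60470471e-05]), 'eef_pos': array([0.22082313, 0.61082207, 0.22159199]), 'ee_rot': array([ 1.72523305e-01,  9.85005076e-01, -8.38419340e-04, -8.43074512e-05]), 'contact_force': array([0.11643293, 0.24941559, 0.23441552]), 'ft_torque': array([-0.04154935, -0.07047071,  0.02311641]), 'gripper_force': 0.0, 'gripper_width': 0.08727703553947617}
423.5881503603792 [-0.38817608 -0.44176527  0.99310664] [ 0.64100754  0.37424373 -0.67011265]
402.92987017044396 [0.08070912 1.17286857 1.13387373] [ 0.24220499 -0.7250043  -0.64475228]
```

View pics/s0.png

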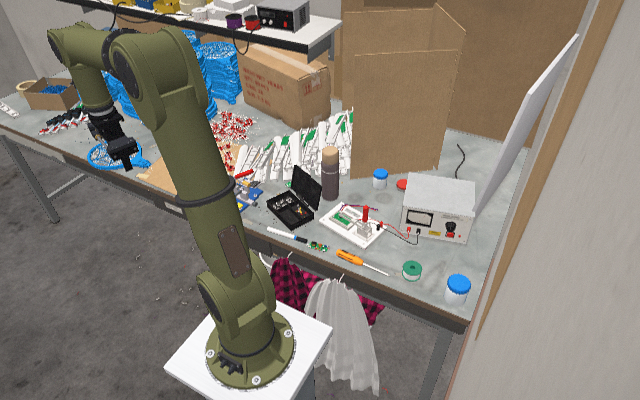

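View pics/d0.png

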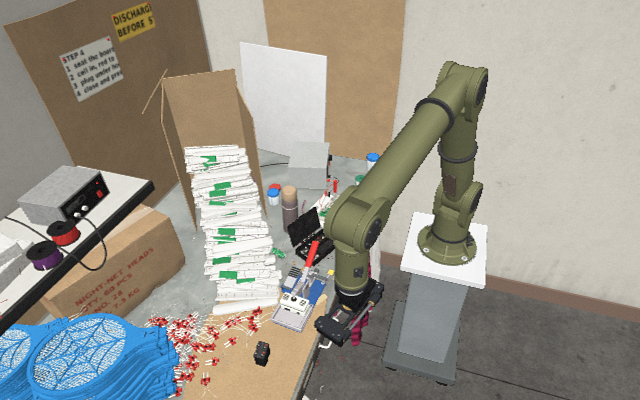

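The scene view shows the clamp mostly hidden behind the upper arm (~(245,190)). The side view shows it at about (300,285), red handle at (312,252), partly behind the gripper. I'll enlarge the side view.

```bash
python3 -c "
from h import *
a=cv2.imread('pics/d0.png')[225:345,250:400];b=cv2.imread('pics/s0.png')[150:230,200:300]
cv2.imwrite('pics/d0c.png',cv2.resize(a,None,fx=5,fy=5,interpolation=cv2.INTER_CUBIC))
for u in [(300,285),(275,320),(330,280)]: print(ray('d0',u,0.01))
for u in [(245,190),(460,300),(412,275)]: print(ray('s0',u,0.01))
"
```

```text
[0.46491713 0.36448297 0.01      ]
[0.49099378 0.51996389 0.01      ]
[0.37191169 0.31234941 0.01      ]
[0.47855862 0.37247312 0.01      ]
[ 0.3819772 -0.4285302  0.01     ]
[ 0.40084143 -0.28407502  0.01      ]
```

View pics/d0c.png

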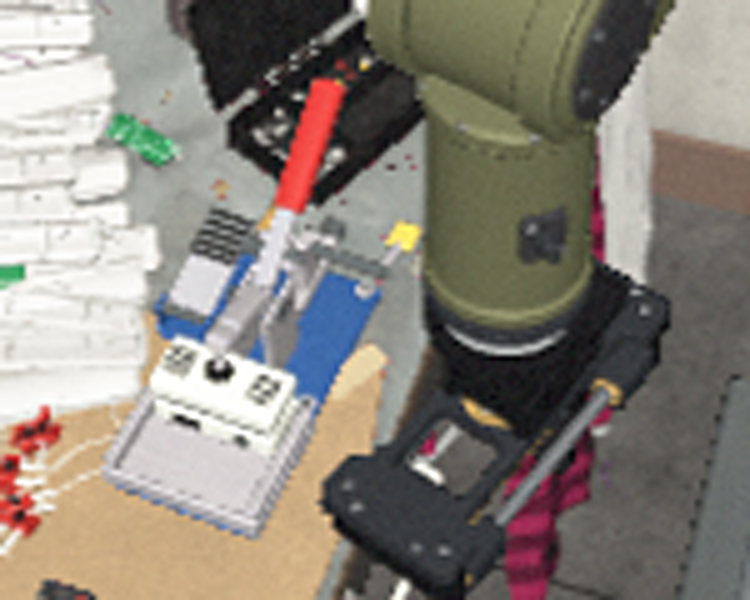

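The crop shows the clamp: handle top end at crop (328,85), grip start (290,208), tab (404,236), pad (222,235), cover top centre about (222,378). The mouth points to world +y, roughly. I'll fit the pose.

```bash
cat > fit.py <<'E'
from h import *
from scipy.optimize import least_squares
px=np.array([(328,85),(290,208),(222,235),(404,236),(222,378)])/5+[250,225]
def hp(a,d,up=.007): return np.array([-d*np.cos(a)-up*-np.sin(a)*-1*-1 if 0 else -d*np.cos(a)+up*np.sin(a),0,.075+d*np.sin(a)+up*np.cos(a)])
def pts(p):
    x,y,w,pp,tx,tz=p; c,s=np.cos(w),np.sin(w)
    P=np.array([hp(.62,.154),hp(.62,.062),[pp,-.06,.047],[tx,.06,tz],[.052,0,.061]])
    return P@np.array([[c,s,0],[-s,c,0],[0,0,1]])+[x,y,0]
r=least_squares(lambda p:(proj('d0',pts(p))-px).ravel(),[.45,.37,1.6,-.08,-.08,.06],x_scale=[.1,.1,.5,.1,.1,.1])
print(r.x.round(4),r.fun.round(2)); print(pts(r.x).round(3))
E
python3 fit.py
```

```text
[ 0.4366  0.413   1.4759 -0.0631 -0.1027  0.0585] [ 0.52 -1.07 -0.9   0.83  0.21  0.14 -0.    0.    0.18  0.03]
[[0.425 0.292 0.17 ]
 [0.432 0.367 0.117]
 [0.49  0.345 0.047]
 [0.367 0.316 0.058]
 [0.441 0.465 0.061]]
```

```bash
python3 -c "
from h import *
for u in [(314,265),(297,254),(334,247)]: print('box front/left/right',ray('d0',u,0.02).round(3))
for u in [(268,213),(291,229),(314,210),(292,190)]: print('box scene',ray('s0',u,0.02).round(3))
K,R,t=cam('s0')
for u in [(292,166),(322,178)]:
  print('lid tops',[ray('s0',u,z).round(3) for z in (.08,.12)])
print([ (u,ray('d0',u,.08).round(3)) for u in [(288,208),(318,214)]])
snap('wrist','w0')
"
```

```text
box front/left/right [0.446 0.272 0.02 ]
box front/left/right [0.524 0.24  0.02 ]
box front/left/right [0.403 0.165 0.02 ]
box scene [0.41  0.225 0.02 ]
box scene [0.384 0.117 0.02 ]
box scene [0.496 0.097 0.02 ]
box scene [0.548 0.217 0.02 ]
lid tops [array([0.602, 0.246, 0.08 ]), array([0.558, 0.216, 0.12 ])]
lid tops [array([0.593, 0.119, 0.08 ]), array([0.55 , 0.094, 0.12 ])]
[((288, 208), array([0.626, 0.07 , 0.08 ])), ((318, 214), array([0.499, 0.069, 0.08 ]))]
```

```bash
python3 -m inch '{"hand":[-1,-1,-1,-1,-1],"dp":[[0.1,-0.13,0.12],[0.25,-0.26,0.12],[0.4,-0.39,0.12],[0.5,-0.52,0.12],[0.64,-0.6,0.12]],"turn":[[0,0,0.04],[0,0,0.08],[0,0,0.08],[0,0,0.08],[0,0,0.08]]}' 20
```

```text
time_s: 0.57
eef_pos: [0.363, 0.4709, 0.2579]
ee_rot: [0.047, 0.999, 0.0, -0.0]
contact_force: [0.1, 1.5, 0.8]
gripper_width: 0.0614
gripper_force: 0.0
```

```bash
python3 -m inch '{"hand":[-1,-1,-1],"dp":[[0.0,-0.2,0.2],[0,-0.4,0.25],[0,-0.5,0.25]],"turn":[[0,0,0],[0,0,0],[0,0,0]]}'; python3 -c "
from h import *
snap('wrist','w1');snap('side','d1');print(telemetry.read_state()['eef_pos'])
a=cv2.imread('pics/w1.png');b=cv2.imread('pics/d1.png')[215:345,240:390]
cv2.imwrite('pics/m1.png',np.vstack([a[:330],cv2.resize(b,(300,260))[:, :].copy() if 0 else np.hstack([cv2.resize(b,(300,260)),np.zeros((260,340,3),np.uint8)])]))
"
```

```text
time_s: 0.82
eef_pos: [0.3628, 0.3654, 0.3198]
ee_rot: [0.048, 0.999, 0.001, 0.0]
contact_force: [0.5, 0.1, -0.3]
gripper_width: 0.0418
gripper_force: 0.0
[0.3655265 0.3609185 0.3222026]
```

View pics/m1.png

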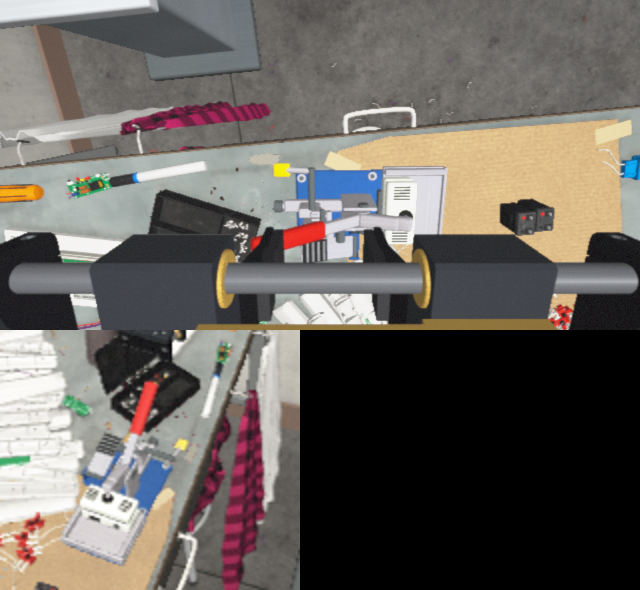

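The wrist view shows the tab at (281,170), grip start near (324,230), and cover at (400,212). The side view is now clear, with the box behind the handle. Next I'll check the fit against the wrist view.

```bash
cat >> fit.py <<'E'
print(proj('w1',pts(r.x)).round(1))
px1=np.array([(281,170),(324,230)])
def res(p): 
    q=pts(p); return np.r_[(proj('d0',q)-px).ravel(),(.5*(proj('w1',q[[3,1]])-px1)).ravel()]
r2=least_squares(res,r.x,x_scale=[.1]*6);print(r2.x.round(4),r2.fun.round(1));print(pts(r2.x).round(4))
E
python3 fit.py
```

```text
[ 0.4366  0.413   1.4759 -0.0631 -0.1027  0.0585] [ 0.52 -1.07 -0.9   0.83  0.21  0.14 -0.    0.    0.18  0.03]
[[0.425 0.292 0.17 ]
 [0.432 0.367 0.117]
 [0.49  0.345 0.047]
 [0.367 0.316 0.058]
 [0.441 0.465 0.061]]
[[258.2 246. ]
 [330.6 226.9]
 [317.5 248.6]
 [286.3 167.1]
 [403.4 211.7]]
[ 0.4378  0.4089  1.4904 -0.0606 -0.1052  0.0509] [ 0.1 -2.1 -1.  -0.2 -0.3 -0.2  0.  -0.4  0.5 -1.   0.2 -0.8  1.6 -0.6]
[[0.4281 0.288  0.1702]
 [0.4341 0.3627 0.1167]
 [0.4928 0.3437 0.047 ]
 [0.3696 0.3088 0.0509]
 [0.442  0.4607 0.061 ]]
```

```bash
python3 -m inch '{"hand":[-1,-1,-1,-1,-1],"dp":[[0.1,-0.08,0],[0.208,-0.16,-0.1],[0.208,-0.16,-0.23],[0.208,-0.16,-0.33],[0.208,-0.16,-0.42]],"turn":[[0,0,0],[0,0,0],[0,0,0],[0,0,0],[0,0,0]]}'; python3 -m inch '{"hand":[-1,-1],"dp":[[0,0,0],[0,0,0]],"turn":[[0,0,0],[0,0,0]]}' ; python3 -c "
from h import *
snap('side','d2');snap('wrist','w2');snap('scene','s2');s=telemetry.read_state();print(s['eef_pos'],s['ee_rot'],s['contact_force'])
a=cv2.imread('pics/w2.png')[60:330];b=cv2.imread('pics/d2.png')[225:345,250:400]
b=cv2.resize(b,(375,300));cv2.imwrite('pics/m2.png',np.vstack([a,np.hstack([b,np.zeros((300,265,3),np.uint8)])]))
"
```

```text
time_s: 1.33
eef_pos: [0.4244, 0.3171, 0.1892]
ee_rot: [0.049, 0.999, -0.001, -0.001]
contact_force: [0.3, -0.3, -0.6]
gripper_width: 0.0031
gripper_force: 0.0
time_s: 1.5
eef_pos: [0.4237, 0.3182, 0.1912]
ee_rot: [0.047, 0.999, -0.001, -0.001]
contact_force: [0.2, -0.1, 0.9]
gripper_width: 0.0003
gripper_force: 0.0
[0.42568847 0.31967787 0.19480125] [0.04737688 0.99887521 0.00135386 0.00138351] [-0.11182364  0.49852767  0.31880677]
```

View pics/m2.png

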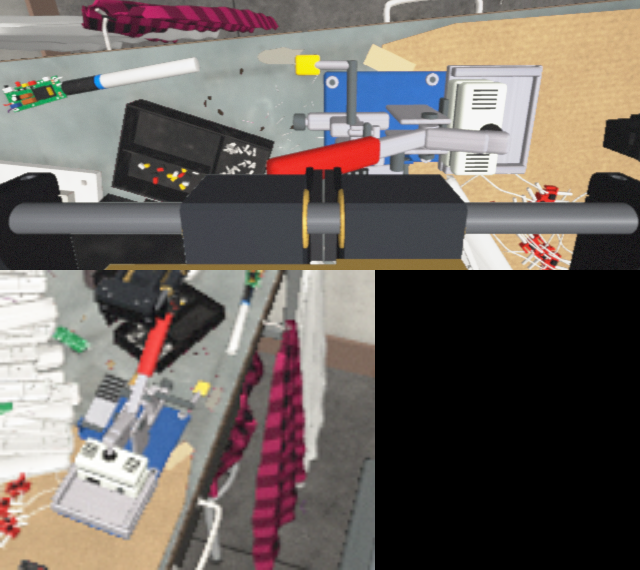

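The wrist view shows the tab centre at (308,125) in full-image pixels and the grip's end at (377,210). The side view gives the tab at crop (202,388), i.e. (330.8,272.2).

```bash
sed -i '/^print(proj/,$d' fit.py; cat >> fit.py <<'E'
px1=np.array([(308,125),(377,210)])
def res(p): 
    q=pts(p); return np.r_[(proj('d0',q)-px).ravel(),(.5*(proj('w2',q[[3,1]])-px1)).ravel()]
r2=least_squares(res,r.x,x_scale=[.1]*6);print(r2.x.round(4),r2.fun.round(1));print(pts(r2.x).round(4))
print(proj('w2',pts(r2.x)).round())
for i in range(3): print(telemetry.read_state()['eef_pos'])
E
python3 fit.py
```

```text
[ 0.4366  0.413   1.4759 -0.0631 -0.1027  0.0585] [ 0.52 -1.07 -0.9   0.83  0.21  0.14 -0.    0.    0.18  0.03]
[[0.425 0.292 0.17 ]
 [0.432 0.367 0.117]
 [0.49  0.345 0.047]
 [0.367 0.316 0.058]
 [0.441 0.465 0.061]]
[ 0.438   0.4069  1.491  -0.0588 -0.1023  0.0504] [ 0.2 -2.6 -0.9 -0.7 -0.4 -0.3 -0.2 -0.1  0.7 -1.5 -0.  -0.6  1.6 -0.3]
[[0.4284 0.286  0.1702]
 [0.4343 0.3607 0.1167]
 [0.4932 0.3435 0.047 ]
 [0.3701 0.3097 0.0504]
 [0.4422 0.4588 0.061 ]]
[[270. 239.]
 [380. 209.]
 [355. 245.]
 [308. 124.]
 [478. 189.]]
[0.42568847 0.31967787 0.19480125]
[0.42568847 0.31967787 0.19480125]
[0.42568847 0.31967787 0.19480125]
```

```bash
python3 -m inch '{"hand":[-1,-1,-1,-1,-1],"dp":[[0.017,-0.023,0],[0.017,-0.025,-0.06],[0.017,-0.027,-0.1],[0.017,-0.03,-0.12],[0.017,-0.033,-0.14]],"turn":[[0,0,0],[0,0,0],[0,0,0],[0,0,0],[0,0,0]]}'; python3 -m inch '{"hand":[-1,-1,-1,-1,-1],"dp":[[0,-0.01,-0.02],[0,-0.015,-0.04],[-0.002,-0.02,-0.06],[-0.003,-0.025,-0.08],[-0.003,-0.03,-0.1]],"turn":[[0,0,0],[0,0,0],[0,0,0],[0,0,0],[0,0,0]]}' 
```

```text
time_s: 2.07
eef_pos: [0.43, 0.3084, 0.1504]
ee_rot: [0.048, 0.999, 0.0, 0.0]
contact_force: [0.2, -0.7, 1.7]
gripper_width: 0.0005
gripper_force: 0.7
time_s: 2.48
eef_pos: [0.4291, 0.2992, 0.1203]
ee_rot: [0.048, 0.999, 0.0, 0.0]
contact_force: [0.2, -0.9, 3.7]
gripper_width: 0.0006
gripper_force: 1.4
```

```bash
python3 -m inch '{"hand":[-1,-1,-1],"dp":[[0,-0.004,-0.01],[0,-0.007,-0.02],[0,-0.01,-0.03]],"turn":[[0,0,0],[0,0,0],[0,0,0]]}'; python3 -m inch '{"hand":[-1,-1,-1],"dp":[[0,-0.002,-0.01],[0,-0.004,-0.02],[0,-0.006,-0.03]],"turn":[[0,0,0],[0,0,0],[0,0,0]]}' 
```

```text
time_s: 2.73
eef_pos: [0.4291, 0.2965, 0.1118]
ee_rot: [0.048, 0.999, 0.0, 0.0]
contact_force: [-0.2, -0.5, 7.0]
gripper_width: 0.0003
gripper_force: 3.6
time_s: 2.98
eef_pos: [0.4292, 0.2945, 0.1037]
ee_rot: [0.048, 0.999, 0.0, 0.0]
contact_force: [-2.8, -4.5, 11.7]
gripper_width: 0.0007
gripper_force: 5.2
```

```bash
python3 -m inch '{"hand":[-1,-1],"dp":[[0,-0.002,-0.01],[0,-0.004,-0.02]],"turn":[[0,0,0],[0,0,0]]}'; python3 -m inch '{"hand":[-1,-1],"dp":[[0,-0.001,-0.008],[0,-0.002,-0.016]],"turn":[[0,0,0],[0,0,0]]}' 
```

```text
time_s: 3.15
eef_pos: [0.429, 0.2932, 0.0973]
ee_rot: [0.048, 0.999, -0.0, 0.0]
contact_force: [-1.9, -2.9, 7.3]
gripper_width: 0.0006
gripper_force: 3.2
time_s: 3.32
eef_pos: [0.4289, 0.2924, 0.0918]
ee_rot: [0.048, 0.999, -0.0, -0.0]
contact_force: [-0.4, -2.1, 3.7]
gripper_width: 0.0003
gripper_force: 1.9
```

```bash
python3 -m inch '{"hand":[-1,-1],"dp":[[0,0,-0.008],[0,-0.001,-0.014]],"turn":[[0,0,0],[0,0,0]]}'; python3 -m inch '{"hand":[-1,-1],"dp":[[0,0,-0.006],[0,0,-0.01]],"turn":[[0,0,0],[0,0,0]]}' 
```

```text
time_s: 3.48
eef_pos: [0.4288, 0.2924, 0.087]
ee_rot: [0.048, 0.999, -0.0, -0.0]
contact_force: [0.9, -0.8, 1.4]
gripper_width: 0.0007
gripper_force: 0.5
time_s: 3.65
eef_pos: [0.4284, 0.2927, 0.0837]
ee_rot: [0.048, 0.999, -0.0, -0.0]
contact_force: [-0.2, 0.2, -0.3]
gripper_width: 0.0008
gripper_force: 0.0
```

```bash
python3 -m inch '{"hand":[-1,-1],"dp":[[0,0,-0.006],[0,0,-0.012]],"turn":[[0,0,0],[0,0,0]]}'; python3 -m inch '{"hand":[-1,-1],"dp":[[0,0,-0.006],[0,0,-0.01]],"turn":[[0,0,0],[0,0,0]]}' 
```

```text
time_s: 3.82
eef_pos: [0.4287, 0.2928, 0.0805]
ee_rot: [0.048, 0.999, 0.0, -0.0]
contact_force: [-0.3, 0.0, 1.7]
gripper_width: 0.0005
gripper_force: 0.7
time_s: 3.98
eef_pos: [0.4288, 0.2927, 0.0793]
ee_rot: [0.048, 0.999, 0.0, -0.0]
contact_force: [-5.0, -4.1, 15.9]
gripper_width: 0.0004
gripper_force: 8.4
```

```bash
python3 -m inch '{"hand":[-1,-1,-1,-1,-1],"dp":[[0,0,0.1],[0,0,0.23],[-0.05,0.02,0.33],[-0.15,0.05,0.33],[-0.195,0.055,0.33]],"turn":[[0,0,0],[0,0,0],[0,0,0],[0,0,0],[0,0,0]]}';python3 -m inch '{"hand":[-1,-1],"dp":[[0,0,0],[0,0,0]],"turn":[[0,0,0],[0,0,0]]}'; python3 -c "
from h import *
snap('side','d3');snap('wrist','w3');s=telemetry.read_state();print(s['eef_pos'],s['contact_force'])
a=cv2.imread('pics/w3.png')[60:330];b=cv2.imread('pics/d3.png')[225:345,250:400]
b=cv2.resize(b,(400,320));cv2.imwrite('pics/m3.png',np.vstack([a,np.hstack([b,np.zeros((320,240,3),np.uint8)])]))
"
```

```text
time_s: 4.4
eef_pos: [0.3685, 0.3117, 0.1788]
ee_rot: [0.046, 0.999, 0.002, 0.001]
contact_force: [0.1, -0.6, -0.1]
gripper_width: 0.0006
gripper_force: 0.0
time_s: 4.57
eef_pos: [0.3696, 0.3086, 0.1758]
ee_rot: [0.047, 0.999, -0.001, -0.0]
contact_force: [0.6, -0.0, 0.3]
gripper_width: 0.0004
gripper_force: 0.0
[0.37086841 0.30798595 0.17577085] [-0.6271737  -0.80093854 -0.21671406]
```

View pics/m3.png

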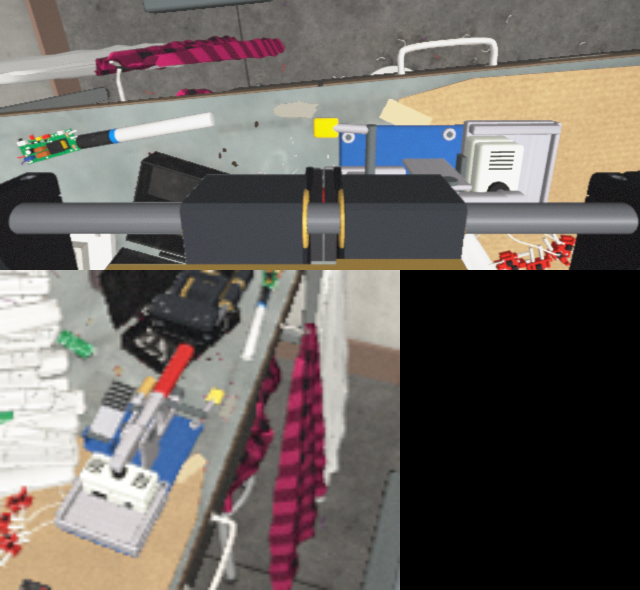

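The handle now lies level and stays locked with the gripper clear of it. The tab is at wrist (326,187) and side (330.6,272.2); I'll triangulate it.

```bash
python3 -c "
from h import *
P=[]
for f in('w3','d3'):
  K,R,t=cam(f);P.append(K@np.c_[R,t])
X=cv2.triangulatePoints(P[0],P[1],np.array([[326.],[187.]]),np.array([[330.6],[272.2]]));print((X[:3]/X[3]).ravel())
X=cv2.triangulatePoints(np.float64(P[0]),P[1],np.array([[326.],[187.]]),np.array([[330.6],[271.2]]));print((X[:3]/X[3]).ravel())
"
```

```text
[0.37062052 0.30957444 0.04966646]
[0.37002943 0.30968059 0.05500505]
```

```bash
python3 -m inch '{"hand":[-1,-1,-1,-1,-1],"dp":[[-0.01,-0.027,-0.1],[-0.01,-0.027,-0.2],[-0.01,-0.027,-0.29],[-0.01,-0.027,-0.35],[-0.01,-0.027,-0.38]],"turn":[[0,0,0],[0,0,0],[0,0,0],[0,0,0],[0,0,0]]}';python3 -m inch '{"hand":[-1,-1,-1],"dp":[[0,0,-0.01],[0,0,-0.02],[0,0,-0.03]],"turn":[[0,0,0],[0,0,0],[0,0,0]]}'
```

```text
time_s: 5.08
eef_pos: [0.3666, 0.2985, 0.0593]
ee_rot: [0.049, 0.999, -0.002, -0.002]
contact_force: [-0.6, 0.2, 0.4]
gripper_width: 0.0003
gripper_force: 0.0
time_s: 5.33
eef_pos: [0.3684, 0.3013, 0.0546]
ee_rot: [0.048, 0.999, 0.0, 0.001]
contact_force: [0.3, 1.0, 2.0]
gripper_width: 0.0005
gripper_force: 0.6
```

```bash
python3 -m inch '{"hand":[-1,-1,-1],"dp":[[0,0,-0.01],[0,0,-0.02],[0,0,-0.03]],"turn":[[0,0,0],[0,0,0],[0,0,0]]}';python3 -m inch '{"hand":[-1,-1],"dp":[[0,0,-0.01],[0,0,-0.015]],"turn":[[0,0,0],[0,0,0]]}'
```

```text
time_s: 5.58
eef_pos: [0.3688, 0.3028, 0.0468]
ee_rot: [0.048, 0.999, 0.002, 0.001]
contact_force: [-1.7, 1.7, 8.2]
gripper_width: 0.0004
gripper_force: 4.0
time_s: 5.75
eef_pos: [0.3686, 0.3028, 0.0418]
ee_rot: [0.047, 0.999, 0.002, 0.001]
contact_force: [0.5, 0.6, 1.9]
gripper_width: 0.0002
gripper_force: 1.2
```

```bash
python3 -m inch '{"hand":[-1,-1],"dp":[[0,0,-0.006],[0,0,-0.01]],"turn":[[0,0,0],[0,0,0]]}'; python3 -c "
from h import *
snap('side','d4')
for f in('d2','d3','d4'):
  a=cv2.imread('pics/'+f+'.png')[225:290,290:345].astype(int); m=(a[...,2]>180)&(a[...,1]<90)
  y,x=np.nonzero(m);print(f,len(x),x.mean()+290,y.mean()+225,y.min()+225,y.max()+225)
"
```

```text
time_s: 5.92
eef_pos: [0.368, 0.3014, 0.0378]
ee_rot: [0.048, 0.999, 0.001, 0.001]
contact_force: [1.2, 0.8, 3.1]
gripper_width: 0.0004
gripper_force: 1.2
d2 134 310.9925373134328 254.97761194029852 243 266
d3 106 314.811320754717 261.62264150943395 253 271
d4 130 313.6 254.86153846153846 244 267
```

```bash
python3 -m inch '{"hand":[-1,-1,-1,-1,-1],"dp":[[0,0,0.13],[0,0,0.26],[0,0,0.39],[0.02,0,0.52],[0.1,0.03,0.6]],"turn":[[0,0,0],[0,0,0],[0,0,0],[0,0,0],[0,0,0]]}';python3 -m inch '{"hand":[-1,-1,-1,-1,-1],"dp":[[0.13,0.05,0.02],[0.26,0.08,0.02],[0.33,0.08,0.02],[0.33,0.08,0.02],[0.33,0.08,0.02]],"turn":[[0,0,0],[0,0,0],[0,0,0],[0,0,0],[0,0,0]]}'; python3 -c "
from h import *
snap('side','d5');snap('wrist','w5');snap('scene','s5')
b=cv2.imread('pics/d5.png')[205:345,210:370];a=cv2.imread('pics/s5.png')[120:260,180:340]
cv2.imwrite('pics/m5.png',np.hstack([cv2.resize(i,(400,350),interpolation=2) for i in (b,a)]))
for x in (.53,.55,.58,.62):print(x,proj('d5',[[x,y,0] for y in(.25,.35,.43)]).round().tolist())
"
```

```text
time_s: 6.38
eef_pos: [0.3959, 0.3097, 0.2213]
ee_rot: [0.047, 0.999, 0.001, 0.0]
contact_force: [0.6, 0.6, 0.1]
gripper_width: 0.0007
gripper_force: 0.0
time_s: 6.8
eef_pos: [0.4966, 0.3327, 0.2217]
ee_rot: [0.049, 0.999, -0.001, -0.001]
contact_force: [-0.5, 0.0, 0.5]
gripper_width: 0.0007
gripper_force: 0.0
0.53 [[295.0, 259.0], [285.0, 279.0], [275.0, 297.0]]
0.55 [[290.0, 258.0], [279.0, 278.0], [270.0, 296.0]]
0.58 [[283.0, 256.0], [272.0, 276.0], [262.0, 293.0]]
0.62 [[273.0, 254.0], [262.0, 273.0], [252.0, 291.0]]
```

View pics/m5.png

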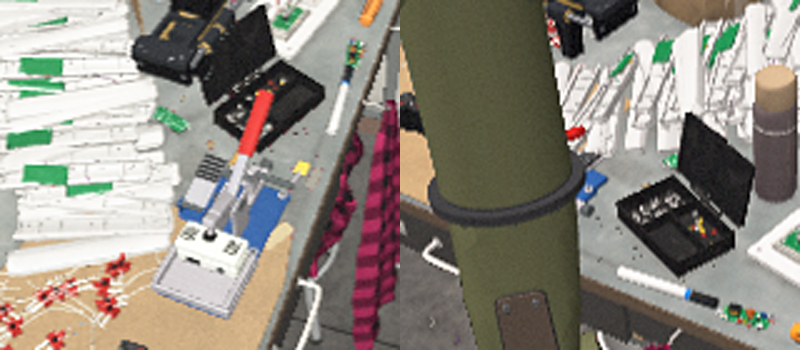

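```bash
python3 -c "
from h import *
for z in (0,.05,.1):
  print(z,[ray('d5',u,z).round(3).tolist() for u in((278,265),(268,257),(284,282))],[ray('s5',u,z).round(3).tolist() for u in((258,175),(280,182))])
print(ray('d5',(210+208*.4,205+165*.4),.047))
P=[]
for f in('w5','d5'): pass
print(proj('w5',[[.4932,.3435,.047],[.53,.34,.1],[.55,.34,.1]]))
"
```

```text
0 [[0.579, 0.295, 0.0], [0.631, 0.27, 0.0], [0.527, 0.362, 0.0]] [[0.581, 0.39, 0.0], [0.585, 0.294, -0.0]]
0.05 [[0.557, 0.334, 0.05], [0.607, 0.31, 0.05], [0.508, 0.398, 0.05]] [[0.532, 0.348, 0.05], [0.536, 0.257, 0.05]]
0.1 [[0.535, 0.373, 0.1], [0.583, 0.35, 0.1], [0.488, 0.433, 0.1]] [[0.483, 0.306, 0.1], [0.487, 0.219, 0.1]]
[0.49692772 0.34128372 0.047     ]
[[333.98114905 171.83388064]
 [335.28135974 223.44423322]
 [337.13256686 243.65711642]]
```

```bash
python3 -m inch '{"hand":[-1,-1,-1,-1,-1],"dp":[[-0.01,0.01,-0.12],[-0.01,0.01,-0.24],[-0.01,0.01,-0.36],[-0.01,0.01,-0.43],[-0.01,0.01,-0.48]],"turn":[[0,0,0],[0,0,0],[0,0,0],[0,0,0],[0,0,0]]}'
```

```text
time_s: 7.37
eef_pos: [0.4903, 0.3362, 0.0765]
ee_rot: [0.047, 0.999, -0.001, -0.002]
contact_force: [-0.8, -0.5, 0.1]
gripper_width: 0.0006
gripper_force: 0.0
```

```bash
python3 -m inch '{"hand":[-1,-1,-1,-1,-1],"dp":[[0.01,0,-0.03],[0.01,0,-0.06],[0.01,0,-0.08],[0.01,0,-0.1],[0.01,0,-0.115]],"turn":[[0,0,0],[0,0,0],[0,0,0],[0,0,0],[0,0,0]]}';python3 -m inch '{"hand":[-1,-1,-1],"dp":[[0,0,-0.01],[0,0,-0.02],[0,0,-0.03]],"turn":[[0,0,0],[0,0,0],[0,0,0]]}'
```

```text
time_s: 7.78
eef_pos: [0.4968, 0.3369, 0.0456]
ee_rot: [0.048, 0.999, 0.0, 0.0]
contact_force: [-1.6, -3.0, 6.3]
gripper_width: 0.0007
gripper_force: 2.7
time_s: 8.03
eef_pos: [0.4969, 0.3355, 0.0371]
ee_rot: [0.048, 0.999, -0.001, 0.0]
contact_force: [-2.5, -6.1, 8.7]
gripper_width: 0.0005
gripper_force: 4.0
```

```bash
python3 -m inch '{"hand":[-1,-1,-1],"dp":[[0,0,-0.008],[0,0,-0.016],[0,0,-0.024]],"turn":[[0,0,0],[0,0,0],[0,0,0]]}';python3 -m inch '{"hand":[-1,-1],"dp":[[0,0,-0.006],[0,0,-0.01]],"turn":[[0,0,0],[0,0,0]]}'
```

```text
time_s: 8.28
eef_pos: [0.4969, 0.335, 0.0303]
ee_rot: [0.048, 0.999, -0.001, -0.0]
contact_force: [-3.0, -7.4, 10.7]
gripper_width: 0.0005
gripper_force: 5.8
time_s: 8.45
eef_pos: [0.4969, 0.335, 0.0275]
ee_rot: [0.048, 0.999, -0.001, -0.0]
contact_force: [-4.6, -6.6, 17.0]
gripper_width: 0.0003
gripper_force: 9.0
```

```bash
python3 -m inch '{"hand":[-1,-1,-1],"dp":[[0,0,-0.005],[0,0,-0.007],[0,0,-0.007]],"turn":[[0,0,0],[0,0,0],[0,0,0]]}'
```

```text
time_s: 8.7
eef_pos: [0.497, 0.335, 0.0273]
ee_rot: [0.048, 0.999, -0.001, -0.0]
contact_force: [-7.1, -9.4, 22.3]
gripper_width: 0.0004
gripper_force: 11.4
```

On the stop: z no longer moves and the force is rising. I'll let the pedal up gently, retreat and look.

```bash
python3 -m inch '{"hand":[-1,-1,-1,-1,-1],"dp":[[0,0,0.03],[0,0,0.06],[0,0,0.09],[0,0,0.2],[0,0,0.33]],"turn":[[0,0,0],[0,0,0],[0,0,0],[0,0,0],[0,0,0]]}';python3 -m inch '{"hand":[-1,-1,-1,-1,-1],"dp":[[0,0,0.13],[0,0,0.26],[0,-0.05,0.35],[0,-0.05,0.35],[0,-0.05,0.35]],"turn":[[0,0,0],[0,0,0],[0,0,0],[0,0,0],[0,0,0]]}'; python3 -c "
from h import *
snap('side','d6')
cv2.imwrite('pics/m6.png',cv2.resize(cv2.imread('pics/d6.png')[225:345,250:400],None,fx=5,fy=5,interpolation=2))
w=1.487
for x in(.052,.08,.09,.1): print(x,(proj('d6',[.438+x*np.cos(w),.408+x*np.sin(w),.056])[0]-[250,225])*5)
"
```

```text
time_s: 9.12
eef_pos: [0.4945, 0.3359, 0.1211]
ee_rot: [0.048, 0.999, -0.002, -0.002]
contact_force: [-0.1, 0.4, -0.3]
gripper_width: 0.0007
gripper_force: 0.0
time_s: 9.53
eef_pos: [0.4978, 0.3219, 0.2302]
ee_rot: [0.048, 0.999, 0.002, 0.002]
contact_force: [0.3, 0.4, -0.8]
gripper_width: 0.0006
gripper_force: 0.0
0.052 [225.04716736 376.35991342]
0.08 [205.35824907 410.24732559]
0.09 [198.17908192 422.60368732]
0.1 [190.92026438 435.09713863]
```

View pics/m6.png

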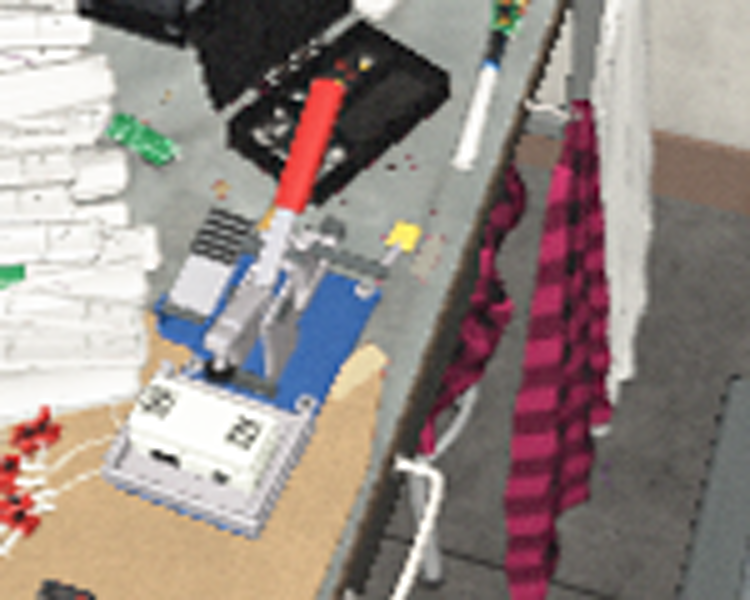

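```bash
python3 -c "
from h import *
a,b=[cv2.resize(cv2.imread(f'pics/{f}.png')[225:345,250:400],None,fx=5,fy=5,interpolation=2) for f in('d5','d6')]
for (x0,y0,x1,y1) in [(160,375,290,460),(240,360,310,450),(145,360,230,440)]:
  r=cv2.matchTemplate(b[300:540,60:340],a[y0:y1,x0:x1],cv2.TM_CCOEFF_NORMED);_,v,_,l=cv2.minMaxLoc(r);print(v,l[0]+60-x0,l[1]+300-y0)
w=1.487
q=lambda x:(proj('d6',[.438+x*np.cos(w),.408+x*np.sin(w),.045])[0]-[250,225])*5
for d in(.024,.027,.03,.033): print(d,q(.072+d)-q(.072))
"
```

```text
0.7645968794822693 -21 36
0.7702623009681702 -20 35
0.55024653673172 -21 36
0.024 [-17.09971721  29.59491964]
0.027 [-19.26900043  33.34935379]
0.03 [-21.44547157  37.1162283 ]
0.033 [-23.62916645  40.89560508]
```

```bash
python3 -c "
from h import *
print(order.hand_in())"
```

```text
the job is handed in; nothing more can be done
None
```

I handed the job in at about 9.6 s of the 48 s allowed. The handle locked over centre, the yellow lever freed it, and the pedal went down to its stop and came up again. The housing moved out about 29 mm to roughly x = 81 mm, just inside the 80–100 mm range. I took the cover as closed from the handle reaching its stop and did not measure the gap; the housing, jar and spool were not touched.

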